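Tip a scrap transformer core into the tray

TASK

Swing the stop bar at the edge of the raised steel deck open, away from the deck, then slide the heavy transformer core along the deck and tip it over that edge so that it comes to lie flat in the scrap tray, either way up; it is too heavy to lift, so keep it down on the deck. When it lies in the tray, swing the stop bar shut across the edge again. Do not disturb the lamp or the resistor box.

Things in the scene. Friction and masses are not known exactly. Their poses are not given: they have to be found in the camera images.
- stand: grey steel stand, fixed. Origin: on the worktop under the middle of the deck's open edge. In its frame (z up) the deck is a flat plate without rails, x -90 to 90 mm, y -210 to 0 mm, top 70 mm above the worktop; +y is the way to push: over the edge y = 0 into the scrap tray beyond.
- tray_floor (a point): centre of the scrap tray's inner floor, 30 mm above the worktop, at (0, 93) mm in the stand's frame. The tray is part of the stand and open at the top: inside x -68 to 68 mm, y 6 to 180 mm; its walls are 4 mm thick and reach 68 mm above the worktop.
- stop_bar (a joint): angle of the stop bar (rad): 0 shut, across the deck's edge and blocking it; grows counterclockwise seen from above, away from the deck over the tray, to a stop at 1.75; at 1.57 it points along the stand's +y, beside the tray. Upright pivot at (-88, 14) mm in the stand's frame. Bar 12 mm wide, 77 to 93 mm above the worktop; turns easily (about 1 N at the knob), stays where left.
- bar_knob (a point): top centre of the upright round black knob (18 mm diameter) on the bar's free end, 165 mm from the pivot, 151 mm above the worktop. It can be gripped from 97 mm above the worktop (where its 24 mm collar ends) to the top, and turns within the grip as the bar swings.
- core: heavy transformer core, about 1.7 kg: flat dark steel block, 96 (its x) x 110 (its y) mm, 34 mm high, plus a yellow taped coil (58 x 72 mm) standing 9 mm above the middle of its top. Origin: centre of its underside, z up. It stands on the deck up to 35 mm off the middle line and turned up to 15 degrees from the stand's axes. Sliding it takes 6 to 15 N.
- core_center (a point): centre of the core, 21 mm above its underside
- lamp_holder: porcelain lamp holder with a clear lamp, 62 x 62 x 91 mm, origin at the centre of its underside; a bystander
- decade_box: grey resistor box with knobs on top, 64 x 114 x 62 mm, origin at the centre of its underside; a bystander
Mind the look-alikes: they are no part of the job. There is more than one size of the core; the one meant has the size given above.

How it is judged:
By the outcome, as a careful person would: the job done as asked, in the order asked, and still so for the second after the job is handed in, with the robot touching nothing.
It also fails if it takes over 70 s, if anything falls off the work surface, if the arm or the gripper's body presses on something with over 40 N, if the wrist force passes 120 N, or if a joint passes its speed limit or range.

ROBOT

A 6-joint arm with a two-finger parallel gripper is mounted at the origin on a cart in front of the work surface, level with it; the furniture and walls round the work are solid. World frame = base frame: x ahead of the robot, y to its left, z up, the work surface at z = 0. Lengths are in m, angles in rad, forces in N, time in s.
With the tool pointing down it reaches from about 0.25 to 0.725 m from the base axis. Payload 9.7 kg.
Tool frame: the origin (TCP) lies where the fingers leave the gripper's body, on its centre line; the fingertips stand 73 mm ahead of it and the grasp point (between the pads) lies 54 mm ahead of it; z points along the fingers, y is the line along which they close (so a half turn about z gives the same grasp; the last joint's range is limited). The gripper opens to 85 mm and grips with 20 to 120 N. Pads are 22 mm wide; open, the fingers measure 114 mm over their backs; the gripper's body (76 mm by 85 mm) begins 54 mm behind the grasp point. The pads swing forward as they close: fully open they stand 13 mm farther back than shut.
Start: joints at [-1.125, 0.087, 0.176, 1.66, 0, 1.571], TCP at [0.237, -0.496, 0.304] pointing down, gripper open.
Joint ranges: [-3.13, 3.13], [-0.85, 1.81], [-1.15, 1.24], [-2.2, 2.28], [-1.44, 1.52], [-3.14, 3.14]. Speed limits (rad/s): [2.22, 2.22, 2.57, 3.14, 3.14, 3.14].

INTERFACE

Orientations are given as a 3x3 rotation matrix whose columns are the frame's x, y, z axes.
In Python, from rig import status, vision, order, find_in, trace gives the robot as it stands.
- The arm moves only by the tool apply_moves, never from a script. Its argument "commands" is a list of rows, each a list of 5 numbers: the opening in per cent of the stroke, from 0 (shut) to 100 (fully open), then the shift along the tool's x, y, z in m, then the turn about the tool's z in rad. A call has 1 to 12 rows; each row shifts and turns the commanded pose from where the row before left it, along the tool's axes as they then stand; what a row does not reach is not made up. A row lasts 1/12 s, in which the tool goes at most 41.7 mm and 7.16 degrees, less where a joint would pass 70% of its speed; a pose out of reach is approached as far as the arm can. A call is refused whole if a number of a shift passes 0.0417 or a number of a turn 0.125, either way. A call with a gripper value outside its range is refused whole. The fingers move at their own pace and stop on an object; "squeeze" is the grip in N (left out, the last holds). Time passes only in rows, so rows that do not move let the fingers close. It gives the time, the measured TCP pose, the force, the opening and the grip force at its end, in the units of the state.
- status.sense(): the state, without advancing time (a new reading comes with each control period).
- vision.grab_frame(name): name is "side" or "top"; returns a dict with "pixels" (480x640x3 uint8, red, green, blue), "range_z" (480x640 float32, m along the optical axis (not along the pixel's ray), 0 where there is no reading), "fx", "fy", "cx", "cy" (pixels), "position" and "rotation" of the camera in the world. Camera axes: x right, y down, z forward; pixel columns grow to the right and rows downward; lengths in m; the calibration is good to about 2 mm. A picture is of the moment at which its call begins.
- order.sign_off(): hands the job in; it is judged then, once.
Trained networks look in a picture, given as the dict that the camera call returned (one of the last four; its "shot" number tells which), for a name from the list of things; names that differ only in an ending like _2 or _b are one class to them, and where a whole thing is asked for, a point or a joint stands for the part that bears it (a point fixed in the world has none). Each returns a list of dicts, best first, with "score" (0 to 1); they miss things now and then, are a little off and sometimes report something else, mostly with a low value. They report only what shows in the picture. A call takes as long as a camera call. They do not tell look-alikes from the thing itself.
- find_in(name, picture): "rect" ([left, top, right, bottom] in pixels, round what is visible of it).
- trace(name, picture): "region" (480x640 bool, what is visible of it) and "rect" ([left, top, right, bottom] in pixels, round what is visible of it).
The state is a dict: "clock": time; "joint_positions": joint angles; "qvel": joint speeds; "tau": joint torques, N m; "tool_pos": TCP position; "ee_rot": TCP orientation; "ft_force": force on the tool from outside, world axes, zero at the start; "wrist_torque": the same for the moment, N m; "grip_width": finger opening in m; "gripper_force": force on a finger pad.
Only numpy, scipy, OpenCV 4.12 (cv2) and the standard library are available. Lean on these libraries where they do the work, as an engineer would, in place of code of your own. Each camera call takes 0.05 s, during which the arm holds its last target. There are 200 camera calls.

## Working session

There is one attempt and no reset: what is moved stays moved. The work goes in short steps, Python scripts to look and compute and a tool call to move; the robot and the scene stay as the last step left them, time stands still between calls to the robot, and variables do not carry over. Pictures are saved under pics/ and viewed, at most 10 in all, crops included, and the job is handed in when it is done.

Besides the shell and the picture viewer there is one more tool, called after ">>>" by a JSON object that holds its "op" and its "data", one argument or row to a line. apply_moves: Moves the arm, as the interface text tells. Its arguments: {"type":"object","properties":{"commands":{"type":"array"},"squeeze":{"type":"number"}},"required":["commands"]}

```bash
mkdir -p pics; cat > h.py <<'E'
import numpy as np, cv2
from rig import status, vision, order, find_in, trace
def pts(f):
    z=f["range_z"]; v,u=np.mgrid[0:480,0:640]
    c=np.stack([(u-f["cx"])/f["fx"]*z,(v-f["cy"])/f["fy"]*z,z],-1)
    w=c@np.array(f["rotation"]).T+np.array(f["position"]); w[z==0]=np.nan
    return w
def save(n,im): cv2.imwrite("pics/"+n,cv2.cvtColor(im,cv2.COLOR_RGB2BGR))
E
python3 - <<'E'
from h import *
s=status.sense(); print(s["clock"],s["tool_pos"],np.round(s["ee_rot"],3))
ims=[]
for n in("top","side"):
    f=vision.grab_frame(n); np.save(n+".npy",f,allow_pickle=True); w=pts(f)
    save(n+"0.png",f["pixels"]); print(n,np.round(f["position"],3),np.round(f["rotation"],2).tolist())
    for k in("stand","stop_bar","core","lamp_holder","decade_box","bar_knob"):
        for d in trace(k,f)[:4]:
            p=w[d["region"]]; p=p[~np.isnan(p[:,0])]
            if len(p): print(k,round(d["score"],2),d["rect"],np.round(np.median(p,0),3),np.round(np.percentile(p,2,axis=0),3),np.round(np.percentile(p,98,axis=0),3))
E
```

```text
0.0 [ 0.23709143 -0.49612696  0.30316701] [[ 0.902  0.431 -0.001]
 [ 0.431 -0.902  0.001]
 [-0.    -0.001 -1.   ]]
top [ 0.377 -0.352  1.031] [[0.02, -1.0, 0.04], [-1.0, -0.01, 0.02], [-0.02, -0.05, -1.0]]
stand 0.85 [154.0, 104.4, 356.4, 285.9] [ 0.549 -0.177  0.069] [ 0.38  -0.374  0.028] [ 0.681 -0.014  0.097]
stop_bar 0.71 [203.8, 132.8, 263.1, 225.9] [ 0.55  -0.163  0.094] [ 0.469 -0.213  0.001] [ 0.625 -0.098  0.153]
core 0.93 [254.9, 180.2, 329.2, 246.0] [ 0.481 -0.279  0.107] [ 0.427 -0.335  0.09 ] [ 0.535 -0.221  0.116]
core 0.56 [309.3, 317.9, 355.4, 361.3] [ 0.232 -0.359  0.029] [ 0.192 -0.4    0.005] [ 0.27  -0.318  0.037]
lamp_holder 0.92 [414.6, 228.0, 449.2, 257.4] [ 0.434 -0.551  0.078] [ 0.409 -0.58   0.002] [ 0.464 -0.533  0.092]
decade_box 0.68 [411.8, 152.2, 465.7, 215.6] [ 0.553 -0.574  0.047] [ 0.502 -0.625  0.019] [ 0.606 -0.524  0.064]
decade_box 0.36 [204.2, 134.0, 262.8, 226.6] [ 0.552 -0.165  0.094] [ 0.468 -0.213  0.03 ] [ 0.622 -0.114  0.153]
bar_knob 0.77 [206.3, 132.5, 262.0, 224.8] [ 0.551 -0.165  0.095] [ 0.468 -0.213  0.08 ] [ 0.623 -0.115  0.153]
si
[... 275 characters left out ...]
  0.002] [ 0.597 -0.534  0.061]
stop_bar 0.97 [303.1, 170.4, 391.4, 201.1] [ 0.558 -0.176  0.091] [ 0.466 -0.215  0.078] [ 0.622 -0.119  0.15 ]
core 0.94 [312.3, 208.4, 370.5, 260.6] [ 0.47  -0.3    0.104] [ 0.418 -0.343  0.072] [ 0.534 -0.225  0.114]
core 0.77 [197.6, 300.3, 258.2, 356.4] [ 0.222 -0.375  0.026] [ 0.185 -0.406  0.001] [ 0.266 -0.319  0.034]
lamp_holder 0.84 [368.5, 333.9, 406.3, 392.3] [ 0.425 -0.574  0.037] [ 0.407 -0.589  0.003] [ 0.454 -0.546  0.09 ]
decade_box 0.69 [418.0, 326.1, 495.5, 383.6] [ 0.545 -0.591  0.044] [ 0.495 -0.634  0.004] [ 0.597 -0.535  0.061]
bar_knob 0.84 [300.6, 168.6, 394.4, 206.4] [ 0.563 -0.176  0.091] [ 0.466 -0.215  0.075] [ 0.625 -0.114  0.15 ]
```

```bash
python3 - <<'E'
from h import *
f=np.load("top.npy",allow_pickle=True).item(); w=pts(f)
save("c1.png",cv2.resize(f["pixels"][80:400,130:490],None,fx=2,fy=1.8)[:600])
from scipy import ndimage
near=(w[...,0]>.3)&(w[...,0]<.75)&(w[...,1]>-.45)&(w[...,1]<.1)
def rect(m,lab):
    l,n=ndimage.label(m); 
    if n==0: return
    k=np.argmax(np.bincount(l.ravel())[1:])+1
    p=w[l==k]; r=cv2.minAreaRect((p[:,:2]*1000).astype(np.float32)); print(lab,len(p),r[0],r[1],r[2],np.median(p[:,2])); return r
z=w[...,2]
rect(near&(z>.055)&(z<.08),"deck")
rect(near&(z>.060)&(z<.16),"deck+all")
rect(near&(z>.098)&(z<.125),"coretop")
rect(near&(z>.109)&(z<.125),"coil")
rect(near&(z>.135)&(z<.16),"knob")
rect(near&(z>.084)&(z<.098),"bar")
rect(near&(z>.02)&(z<.04),"trayfloor")
n2=(w[...,0]<.3)&(w[...,1]>-.45)&(w[...,1]<-.28); rect(n2&(z>.02)&(z<.05),"core2")
E
```

```text
deck 7032 (486.1707458496094, -261.476806640625) (232.14710998535156, 186.47412109375) 57.24465560913086 0.07106416172182961
deck+all 11263 (530.4830932617188, -189.8272705078125) (395.2084655761719, 189.20147705078125) 55.22167205810547 0.07203717535994336
coretop 2659 (483.0945739746094, -276.03228759765625) (107.138916015625, 92.58158874511719) 56.93423080444336 0.10736236763181961
coil 1138 (482.89013671875, -276.5602111816406) (72.1090316772461, 58.18193817138672) 56.30471420288086 0.11351795527897257
knob 349 (730.4650268554688, -422.23291015625) (54.6358642578125, 38.17405319213867) 89.78579711914062 0.15112405775913063
bar 607 (540.4398193359375, -155.68917846679688) (23.326862335205078, 167.8523406982422) 61.501121520996094 0.09382481509915219
trayfloor 4341 (604.2186279296875, -92.20896911621094) (143.4761505126953, 136.46163940429688) 55.257606506347656 0.03132092222046168
core2 1401 (228.59774780273438, -359.1882019042969) (71.72480010986328, 82.19292449951172) 16.190454483032227 0.029384125252014393
```

View pics/c1.png

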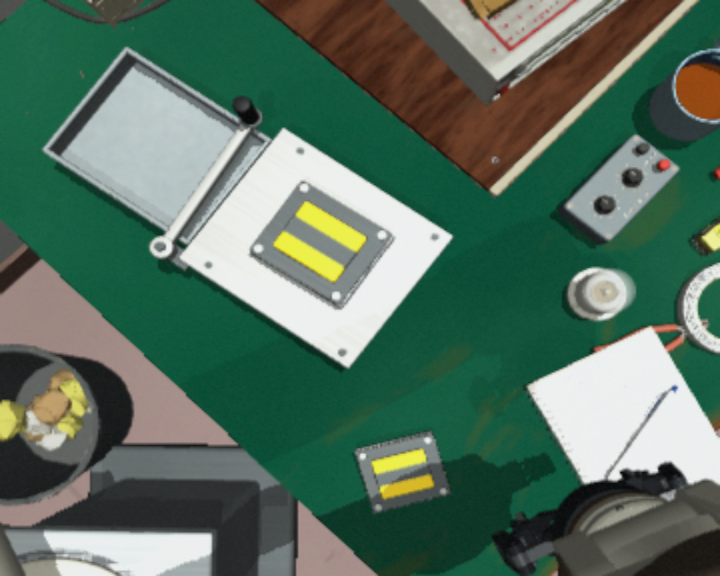

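View pics/side0.png

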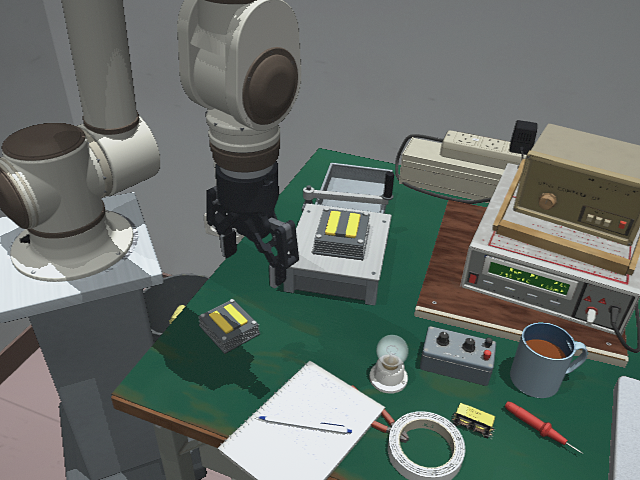

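```bash
cat >> h.py <<'E'
E
python3 - <<'E'
from h import *
from scipy import ndimage
f=np.load("top.npy",allow_pickle=True).item(); w=pts(f); z=w[...,2]
P=w[(w[...,0]>.3)&(w[...,0]<.72)&(w[...,1]>-.42)&(w[...,1]<.1)]
for a in (54.8,55.3,55.8,56.3):
    t=np.radians(a); ey=np.array([np.cos(t),np.sin(t)]); ex=np.array([ey[1],-ey[0]])
    # initial guess origin
    q=np.c_[P[:,:2]@ex,P[:,:2]@ey,P[:,2]]*1000
    d=q[(q[:,2]>64)&(q[:,2]<76)]
    y=d[:,1]; y0=y.min()
    dk=d[(y>y0+20)&(y<y0+180)]
    # left/right edges by y bins
    L=[];R=[]
    for b in np.arange(y0+20,y0+180,8):
        s=dk[(dk[:,1]>=b)&(dk[:,1]<b+8),0]; L.append(s.min());R.append(s.max())
    B=[]
    xm=(np.mean(L)+np.mean(R))/2
    for b in np.arange(xm-70,xm+70,8):
        s=d[(d[:,0]>=b)&(d[:,0]<b+8),1]; B.append((s.min(),s.max()))
    B=np.array(B); i=np.arange(len(L)); j=np.arange(len(B))
    print(a,np.mean(L).round(1),np.mean(R).round(1),"slopeLR",np.polyfit(i*8,L,1)[0].round(4),np.polyfit(i*8,R,1)[0].round(4),"back",np.median(B[:,0]).round(1),np.polyfit(j*8,B[:,0],1)[0].round(4),"far",np.median(B[:,1]).round(1),np.polyfit(j*8,B[:,1],1)[0].round(4))
    k=q[(q[:,2]>140)]; print("  knob",k[:,:2].mean(0),(k[:,:2].max(0)+k[:,:2].min(0))/2)
E
```

```text
Traceback (most recent call last):
ValueError: zero-size array to reduction operation minimum which has no identity
```

```bash
python3 - <<'E'
from h import *
f=np.load("top.npy",allow_pickle=True).item(); w=pts(f)
P=w.reshape(-1,3)*1000; P=P[~np.isnan(P[:,0])]
O=np.array([537.9,-179.1])
for a in (55.2,55.8,56.4):
    t=np.radians(a); ey=np.array([np.cos(t),np.sin(t)]); ex=np.array([ey[1],-ey[0]])
    q=np.c_[(P[:,:2]-O)@ex,(P[:,:2]-O)@ey,P[:,2]]
    q=q[(abs(q[:,0])<110)&(q[:,1]>-225)&(q[:,1]<200)]
    d=q[(q[:,2]>60)&(q[:,2]<78)]
    e=lambda axis,lo,hi,oth,fn:np.array([(b+4,fn(d[(d[:,axis]>=b)&(d[:,axis]<b+8),oth])) for b in np.arange(lo,hi,8)])
    for n,E in (("L",e(1,-190,-30,0,min)),("R",e(1,-190,-30,0,max)),("back",e(0,-70,70,1,min)),("far",e(0,-56,60,1,max)),("trayL",e(1,30,170,0,min)),("trayR",e(1,60,170,0,max))):
        print(a,n,np.median(E[:,1]).round(1),np.polyfit(*E.T,1)[0].round(4),end="; ")
    k=q[q[:,2]>140]; print("\n  knob",((k.max(0)+k.min(0))/2).round(1),k.min(0).round(1),k.max(0).round(1))
    for lo in (98,110):
        c=q[(q[:,2]>lo)&(q[:,2]<125)&(q[:,1]<-20)]; print("  core",lo,cv2.minAreaRect(c[:,:2].astype(np.float32)))
E
```

```text
55.2 L -85.0 0.0011; 55.2 R 94.4 -0.0014; 55.2 back -210.4 0.0019; 55.2 far 183.7 -0.0017; 55.2 trayL -68.0 0.0005; 55.2 trayR 77.4 -0.0013; 
  knob [ 81.4  24.  147.8] [ 72.6  15.7 140.1] [ 90.2  32.4 155.6]
  core 98 ((10.317108154296875, -110.87411499023438), (92.58154296875, 107.138916015625), 1.7342585325241089)
  core 110 ((9.143369674682617, -110.43240356445312), (85.80535125732422, 97.03448486328125), 2.175504446029663)
55.8 L -86.2 0.0113; 55.8 R 93.3 0.0091; 55.8 back -210.4 -0.009; 55.8 far 183.8 -0.0107; 55.8 trayL -66.9 0.0109; 55.8 trayR 78.6 0.0101; 
  knob [ 81.6  23.2 147.8] [ 72.8  14.8 140.1] [ 90.5  31.5 155.6]
  core 98 ((9.155494689941406, -110.97607421875), (92.58155059814453, 107.13892364501953), 1.134256362915039)
  core 110 ((7.986442565917969, -110.52210998535156), (85.80536651611328, 97.03447723388672), 1.5755066871643066)
56.4 L -87.4 0.0212; 56.4 R 92.2 0.0195; 56.4 back -210.5 -0.0203; 56.4 far 183.3 -0.0267; 56.4 trayL -65.9 0.0208; 56.4 trayR 79.9 0.0206; 
  knob [ 81.9  22.3 147.8] [ 73.   14.  140.1] [ 90.7  30.7 155.6]
  core 98 ((7.992877960205078, -111.06584167480469), (92.58155822753906, 107.13893127441406), 0.5342584252357483)
  core 110 ((6.828639984130859, -110.59970092773438), (85.80535888671875, 97.03446960449219), 0.9755058288574219)
```

Two cores show: the one on the deck (top view px 292,213; about 96×110 mm) and a smaller one on the bench (332,340; about 72×82 mm). The deck one fits the size given, and the enlarged crop confirms it. The stand's +y is at 55.2° in the world and its origin is near (0.542, -0.182).

>>> {"op": "apply_moves", "data": {
  "commands": [
    [100,0,0,0,-0.104],
    [100,0,0,0,-0.104],
    [100,0,0,0,-0.104],
    [100,0,0,0,-0.103],
    [100,0,0,0,-0.103],
    [100,0,0,0,0]
  ]
}}

```text
clock: 1.2
tool_pos: [0.2372, -0.4962, 0.3039]
ee_rot: [[0.567, 0.824, 0.0], [0.824, -0.567, -0.0], [0.0, 0.0, -1.0]]
ft_force: [0.2, 0.9, -0.1]
grip_width: 0.0853
gripper_force: 0.0
```

>>> {"op": "apply_moves", "data": {
  "commands": [
    [100,0.035,0.0113,0,0],
    [100,0.035,0.0113,0,0],
    [100,0.035,0.0113,0,0],
    [100,0.035,0.0113,0,0],
    [100,0.035,0.0113,0,0],
    [100,0.035,0.0113,0,0],
    [100,0.035,0.0113,0,0],
    [100,0.035,0.0113,0,0],
    [100,0.035,0.0113,0,0],
    [100,0.035,0.0113,0,0],
    [100,0.035,0.0113,0,0],
    [100,0.035,0.0113,0,0]
  ]
}}

```text
clock: 2.2
tool_pos: [0.5893, -0.2272, 0.304]
ee_rot: [[0.574, 0.819, 0.0], [0.819, -0.574, -0.0], [0.0, 0.0, -1.0]]
ft_force: [0.1, -1.4, -0.2]
grip_width: 0.0852
gripper_force: 0.0
```

```bash
cat >> h.py <<'E'
O=np.array([.5418,-.1818]); _t=np.radians(55.2); EY=np.array([np.cos(_t),np.sin(_t)]); EX=np.array([EY[1],-EY[0]])
def S(p): p=np.asarray(p); return np.stack([(p[...,:2]-O)@EX,(p[...,:2]-O)@EY,p[...,2]],-1)
def st():
    s=status.sense(); r=np.array(s["ee_rot"])
    print("t",round(s["clock"],2),"stand",(S(s["tool_pos"])*1000).round(1),"yaw",np.degrees(np.arctan2(r[1,0],r[0,0])).round(2),"F",np.round(s["ft_force"],1),"w",round(s["grip_width"],4),"gf",s["gripper_force"],"q",np.round(s["joint_positions"],2))
E
python3 -c "from h import *; st()"
```

```text
t 2.2 stand [ 64.9 -10.1 304. ] yaw 55.0 F [ 0.1 -1.4 -0.2] w 0.0852 gf 0.0 q [-0.37  0.29  0.41  1.69 -0.    1.81]
```

>>> {"op": "apply_moves", "data": {
  "commands": [
    [100,0.018,0.006,0,0],
    [100,0.017,0.006,0,0],
    [100,0,0,0.03,0],
    [100,0,0,0.03,0],
    [100,0,0,0.03,0],
    [100,0,0,0.028,0],
    [100,0,0,0,0],
    [100,0,0,0,0]
  ]
}}

```text
clock: 2.87
tool_pos: [0.6172, -0.2065, 0.185]
ee_rot: [[0.572, 0.82, -0.003], [0.82, -0.572, 0.001], [-0.001, -0.003, -1.0]]
ft_force: [0.2, 1.1, 2.0]
grip_width: 0.0854
gripper_force: 0.0
```

```bash
python3 - <<'E'
from h import *
st()
f=vision.grab_frame("side"); save("s1.png",cv2.resize(f["pixels"][80:280,240:480],None,fx=3,fy=3))
E
```

```text
t 2.87 stand [ 76.   22.8 185. ] yaw 55.09 F [0.2 1.1 2. ] w 0.0854 gf 0.0 q [-0.32  0.32  0.22  1.47  0.    1.86]
```

View pics/s1.png

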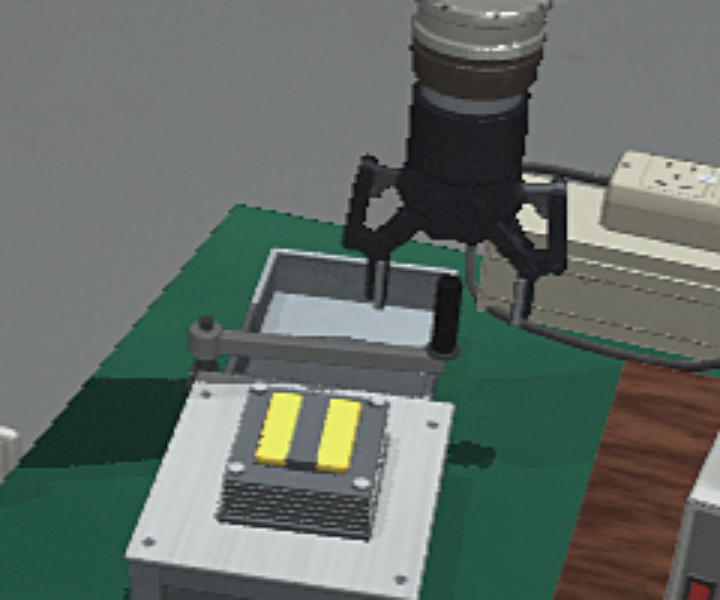

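The knob (crop 447,312) stands between the open fingers (375 and 522). I'm closing on it gently.

>>> {"op": "apply_moves", "data": {
  "commands": [
    [0,0.001,0.001,0,0],
    [0,0,0,0,0],
    [0,0,0,0,0],
    [0,0,0,0,0],
    [0,0,0,0,0],
    [0,0,0,0,0],
    [0,0,0,0,0],
    [0,0,0,0,0]
  ],
  "squeeze": 25
}}

```text
clock: 3.58
tool_pos: [0.6179, -0.2055, 0.1865]
ee_rot: [[0.57, 0.822, -0.003], [0.822, -0.57, 0.002], [-0.0, -0.003, -1.0]]
ft_force: [-10.8, 6.8, 7.3]
grip_width: 0.0171
gripper_force: 27.6
```

```bash
python3 - <<'E'
from h import *
st()
p=S(status.sense()["tool_pos"])*1000; P=np.array([-88,14])
d=p[:2]-P; print(d,np.hypot(*d)); a0=np.arctan2(d[1],d[0]); a1=1.62
A=np.linspace(a0,a1,19); k=P+165*np.c_[np.cos(A),np.sin(A)]; k[0]=p[:2]
# tool yaw 55.1~ stand axes: tool x=+y, tool y=+x
D=np.diff(k,axis=0); print(a0); print(np.round(D[:,::-1]/1000,4).tolist())
E
```

```text
t 3.58 stand [ 76.   24.  186.5] yaw 55.24 F [-10.8   6.8   7.3] w 0.0171 gf 27.59800761938095 q [-0.32  0.32  0.22  1.48  0.    1.86]
[163.98222635   9.95546637] 164.28414978111792
0.06063621856944251
[[0.0143, -0.0008], [0.014, -0.0027], [0.0137, -0.0039], [0.0134, -0.0051], [0.0129, -0.0062], [0.0123, -0.0073], [0.0116, -0.0083], [0.0108, -0.0093], [0.01, -0.0102], [0.0091, -0.011], [0.0081, -0.0118], [0.007, -0.0124], [0.0059, -0.013], [0.0048, -0.0135], [0.0036, -0.0138], [0.0024, -0.0141], [0.0012, -0.0142], [-0.0001, -0.0143]]
```

>>> {"op": "apply_moves", "data": {
  "commands": [
    [0,0.0143,-0.0018,0,0],
    [0,0.014,-0.0027,0,0],
    [0,0.0137,-0.0039,0,0],
    [0,0.0134,-0.0051,0,0],
    [0,0.0129,-0.0062,0,0],
    [0,0.0123,-0.0073,0,0],
    [0,0.0116,-0.0083,0,0],
    [0,0.0108,-0.0093,0,0],
    [0,0.01,-0.0102,0,0]
  ]
}}

```text
clock: 4.33
tool_pos: [0.635, -0.083, 0.1861]
ee_rot: [[0.571, 0.821, -0.008], [0.821, -0.571, -0.003], [-0.007, -0.005, -1.0]]
ft_force: [-28.4, -10.3, 11.0]
grip_width: 0.0169
gripper_force: 28.4
```

>>> {"op": "apply_moves", "data": {
  "commands": [
    [0,0.0091,-0.011,0,0],
    [0,0.0081,-0.0118,0,0],
    [0,0.007,-0.0124,0,0],
    [0,0.0059,-0.013,0,0],
    [0,0.0048,-0.0135,0,0],
    [0,0.0036,-0.0138,0,0],
    [0,0.0024,-0.0141,0,0],
    [0,0.0012,-0.0142,0,0],
    [0,0,-0.0143,0,0],
    [0,0,0,0,0],
    [0,0,0,0,0]
  ]
}}

```text
clock: 5.25
tool_pos: [0.5658, 0.02, 0.1863]
ee_rot: [[0.57, 0.822, 0.001], [0.822, -0.57, 0.001], [0.001, 0.0, -1.0]]
ft_force: [0.5, 3.2, 0.2]
grip_width: 0.0169
gripper_force: 27.0
```

```bash
python3 -c "from h import *; st()"
```

```text
t 5.25 stand [-95.4 179.4 186.3] yaw 55.27 F [0.5 3.2 0.2] w 0.0169 gf 27.034204602241516 q [ 0.04  0.11 -0.02  1.43  0.    2.21]
```

>>> {"op": "apply_moves", "data": {
  "commands": [
    [60,0,0,0,0],
    [60,0,0,0,0],
    [60,0,0,0,0],
    [60,0,0,0,0],
    [60,0,0,0,0],
    [60,0,0,-0.03,0],
    [60,0,0,-0.03,0],
    [60,0,0,-0.03,0],
    [60,0,0,-0.03,0],
    [60,0,0,0,0]
  ]
}}

```text
clock: 6.08
tool_pos: [0.5667, 0.0194, 0.3121]
ee_rot: [[0.571, 0.821, 0.008], [0.821, -0.571, 0.0], [0.005, 0.006, -1.0]]
ft_force: [1.0, 0.4, 1.3]
grip_width: 0.0512
gripper_force: 0.0
```

>>> {"op": "apply_moves", "data": {
  "commands": [
    [60,-0.0312,0.0084,0,0],
    [60,-0.0312,0.0084,0,0],
    [60,-0.0312,0.0084,0,0],
    [60,-0.0312,0.0084,0,0],
    [60,-0.0312,0.0084,0,0],
    [60,-0.0312,0.0084,0,0],
    [60,-0.0312,0.0084,0,0],
    [60,-0.0312,0.0084,0,0],
    [60,-0.0312,0.0084,0,0],
    [60,-0.0312,0.0084,0,0],
    [60,-0.0312,0.0084,0,0],
    [60,-0.0312,0.0084,0,0]
  ]
}}

```text
clock: 7.08
tool_pos: [0.4342, -0.3471, 0.3058]
ee_rot: [[0.571, 0.821, 0.0], [0.821, -0.571, -0.0], [-0.0, 0.0, -1.0]]
ft_force: [0.9, 0.3, -0.1]
grip_width: 0.0509
gripper_force: 0.0
```

>>> {"op": "apply_moves", "data": {
  "commands": [
    [60,0,0,0.025,0],
    [60,0,0,0.025,0],
    [60,0,0,0,0]
  ]
}}

```text
clock: 7.33
tool_pos: [0.4336, -0.3455, 0.2509]
ee_rot: [[0.572, 0.821, -0.005], [0.821, -0.572, 0.004], [0.0, -0.007, -1.0]]
ft_force: [-1.3, 0.6, -1.4]
grip_width: 0.0512
gripper_force: 0.0
```

```bash
python3 - <<'E'
from h import *
st()
f=vision.grab_frame("side"); save("s2.png",cv2.resize(f["pixels"][80:280,240:480],None,fx=3,fy=3))
E
```

```text
t 7.33 stand [   4.6 -196.1  250.9] yaw 55.14 F [-1.3  0.6 -1.4] w 0.0512 gf 0.0 q [-0.67  0.09  0.08  1.56 -0.    1.51]
```

View pics/s2.png

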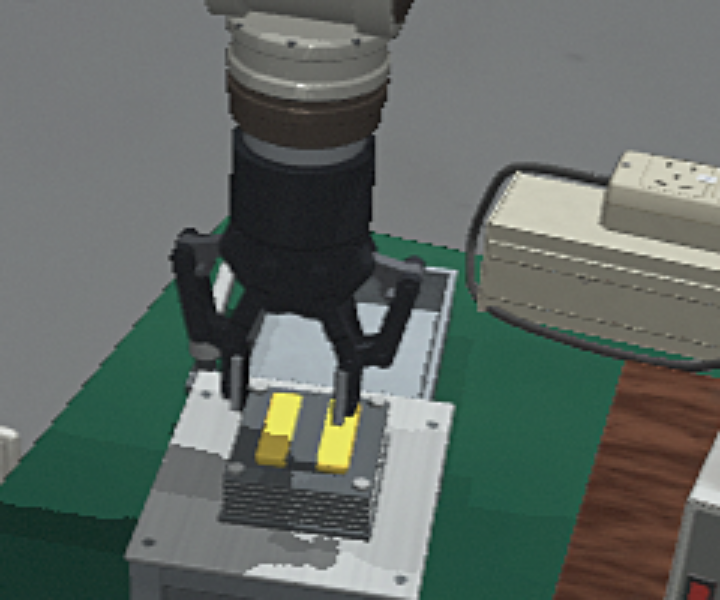

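The bar is open (out of the deck edge's way). The fingers (crop 233,390 and 347,400) are above and behind the core. I'll descend and push.

>>> {"op": "apply_moves", "data": {
  "commands": [
    [60,0,0,0.025,0],
    [60,0,0,0.025,0],
    [60,0,0,0.025,0],
    [60,0,0,0.023,0],
    [60,0,0.001,0,0],
    [60,0,0,0,0]
  ]
}}

```text
clock: 7.88
tool_pos: [0.4361, -0.3458, 0.1589]
ee_rot: [[0.57, 0.822, -0.0], [0.822, -0.57, 0.0], [-0.0, -0.0, -1.0]]
ft_force: [0.0, 0.1, 0.8]
grip_width: 0.0512
gripper_force: 0.0
```

>>> {"op": "apply_moves", "data": {
  "commands": [
    [60,0.008,0,0,0],
    [60,0.006,0,0,0],
    [60,0.006,0,0,0],
    [60,0.006,0,0,0],
    [60,0.006,0,0,0],
    [60,0.006,0,0,0],
    [60,0.006,0,0,0],
    [60,0.006,0,0,0]
  ]
}}

```text
clock: 8.55
tool_pos: [0.464, -0.3066, 0.1601]
ee_rot: [[0.572, 0.82, -0.001], [0.82, -0.572, -0.006], [-0.006, 0.003, -1.0]]
ft_force: [-9.7, -13.7, 5.8]
grip_width: 0.0515
gripper_force: 8.4
```

```bash
python3 -c "from h import *; st()"
```

```text
t 8.55 stand [   7.4 -146.9  160.1] yaw 55.12 F [ -9.7 -13.7   5.8] w 0.0515 gf 8.351463228464127 q [-0.58  0.09 -0.1   1.38 -0.01  1.6 ]
```

>>> {"op": "apply_moves", "data": {
  "commands": [
    [60,0.005,0,0.003,0],
    [60,0.006,0,0.003,0],
    [60,0.006,0,0,0],
    [60,0.006,0,0,0],
    [60,0.006,0,0,0],
    [60,0.006,0,0,0],
    [60,0.006,0,0,0],
    [60,0.006,0,0,0],
    [60,0.006,0,0,0],
    [60,0.006,0,0,0]
  ]
}}

```text
clock: 9.38
tool_pos: [0.4978, -0.2598, 0.1562]
ee_rot: [[0.573, 0.82, 0.001], [0.82, -0.573, -0.011], [-0.008, 0.007, -1.0]]
ft_force: [-15.0, -22.2, 17.4]
grip_width: 0.0515
gripper_force: 13.2
```

```bash
python3 - <<'E'
from h import *
st()
f=vision.grab_frame("side"); save("s3.png",cv2.resize(f["pixels"][80:280,240:480],None,fx=3,fy=3))
f=vision.grab_frame("top"); w=S(pts(f))*1000
d=trace("core",f)
for k in d[:2]:
    p=w[k["region"]]; print(k["score"],np.nanpercentile(p,[2,50,98],axis=0).round(1).tolist())
E
```

```text
t 9.38 stand [  8.4 -89.2 156.2] yaw 55.04 F [-15.  -22.2  17.4] w 0.0515 gf 13.184900879859924 q [-0.48  0.1  -0.09  1.37 -0.01  1.7 ]
0.93 [[-198.0, -365.8, 5.3], [-153.8, -322.7, 29.0], [-109.6, -279.5, 36.7]]
```

View pics/s3.png

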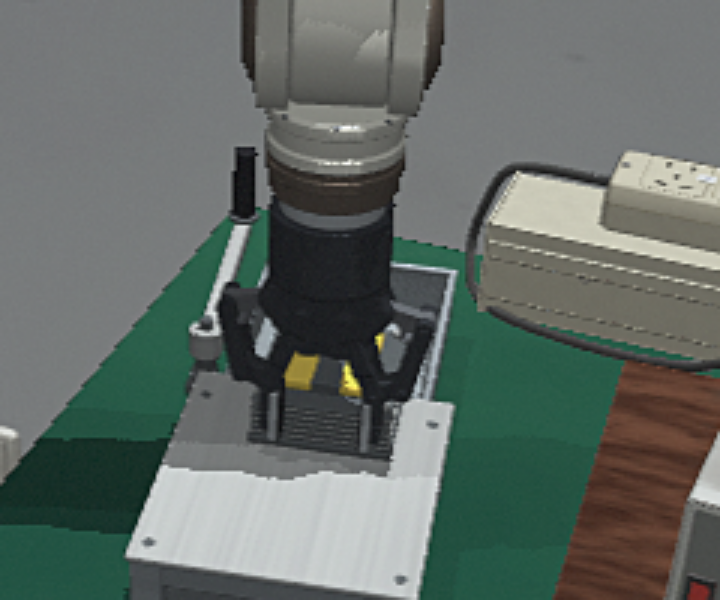

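The core (crop ~320,410) is square and held by both fingers, and the bar points along the tray side (knob at 245,180). The upward force is friction from my lowering the tool, so I'll relieve it and push on slowly.

>>> {"op": "apply_moves", "data": {
  "commands": [
    [60,0.003,0,-0.002,0],
    [60,0.005,0,-0.001,0],
    [60,0.005,0,0,0],
    [60,0.005,0,0,0],
    [60,0.005,0,0,0]
  ]
}}

```text
clock: 9.95
tool_pos: [0.5109, -0.2395, 0.1572]
ee_rot: [[0.572, 0.82, -0.0], [0.82, -0.572, -0.007], [-0.006, 0.004, -1.0]]
ft_force: [-11.3, -15.7, 9.5]
grip_width: 0.0513
gripper_force: 9.6
```

>>> {"op": "apply_moves", "data": {
  "commands": [
    [60,0.005,0,0,0],
    [60,0.004,0,0,0],
    [60,0.004,0,0,0],
    [60,0,0,0,0],
    [60,0,0,0,0],
    [60,0,0,0,0]
  ]
}}

```text
clock: 10.45
tool_pos: [0.5191, -0.2266, 0.1561]
ee_rot: [[0.57, 0.822, 0.002], [0.822, -0.57, -0.0], [0.001, 0.002, -1.0]]
ft_force: [0.6, 0.2, -0.6]
grip_width: 0.0513
gripper_force: 0.0
```

```bash
python3 - <<'E'
from h import *
st()
f=vision.grab_frame("side"); save("s4.png",cv2.resize(f["pixels"][80:280,240:480],None,fx=3,fy=3))
E
```

```text
t 10.45 stand [  6.9 -49.7 156.1] yaw 55.25 F [ 0.6  0.2 -0.6] w 0.0513 gf 0.0 q [-0.41  0.12 -0.07  1.38  0.    1.77]
```

View pics/s4.png

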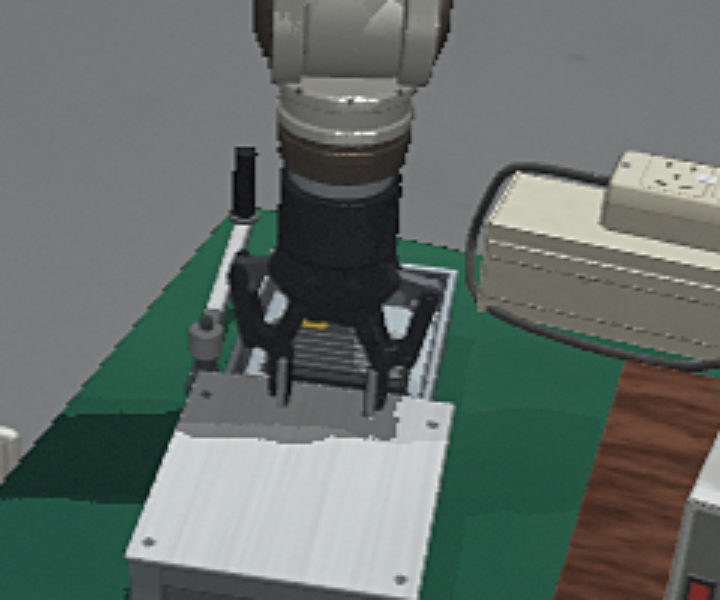

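The core has gone over the edge (dark face at crop 330,350). I'll lift the tool clear and check.

>>> {"op": "apply_moves", "data": {
  "commands": [
    [60,-0.02,0,0,0],
    [60,-0.02,0,-0.03,0],
    [60,-0.03,0,-0.03,0],
    [60,-0.03,0,-0.03,0],
    [60,-0.03,0,-0.02,0],
    [60,-0.03,0,0,0],
    [60,-0.03,0,0,0],
    [60,0,0,0,0]
  ]
}}

```text
clock: 11.17
tool_pos: [0.4087, -0.3851, 0.2642]
ee_rot: [[0.573, 0.82, -0.0], [0.82, -0.573, -0.001], [-0.001, 0.001, -1.0]]
ft_force: [-0.3, 0.4, 0.0]
grip_width: 0.0511
gripper_force: 0.0
```

```bash
python3 - <<'E'
from h import *
st()
f=vision.grab_frame("top"); w=S(pts(f))*1000; save("t5.png",cv2.resize(f["pixels"][80:300,130:400],None,fx=2.6,fy=2.6))
for n in ("core",):
  for k in trace(n,f)[:2]:
    p=w[k["region"]]; print(n,k["score"],np.nanpercentile(p,[2,50,98],axis=0).round(1).tolist())
m=(abs(w[...,0])<62)
for a in range(-30,180,10):
    s=w[m&(w[...,1]>=a)&(w[...,1]<a+10)]; print(a,np.percentile(s[:,2],[5,50,95]).round(0),end=" ")
E
```

```text
t 11.17 stand [   6.7 -242.9  264.2] yaw 55.05 F [-0.3  0.4  0. ] w 0.0511 gf 0.0 q [-0.76  0.1   0.12  1.58 -0.    1.43]
core 0.7 [[-39.4, -31.4, 58.4], [5.1, 8.6, 105.8], [51.3, 68.6, 123.6]]
core 0.62 [[-190.9, -374.9, 1.2], [-156.5, -359.8, 26.9], [-136.1, -337.8, 32.8]]
-30 [ 69. 104. 113.] -20 [ 70. 117. 125.] -10 [ 70. 118. 124.] 0 [ 66. 114. 120.] 10 [ 31. 111. 118.] 20 [ 29. 100. 110.] 30 [ 30.  92. 102.] 40 [30. 85. 95.] 50 [29. 76. 86.] 60 [30. 63. 79.] 70 [30. 32. 61.] 80 [28. 31. 34.] 90 [28. 31. 34.] 100 [28. 31. 34.] 110 [29. 31. 34.] 120 [28. 31. 34.] 130 [28. 31. 34.] 140 [28. 31. 34.] 150 [28. 31. 34.] 160 [28. 31. 34.] 170 [29. 39. 69.]
```

View pics/t5.png

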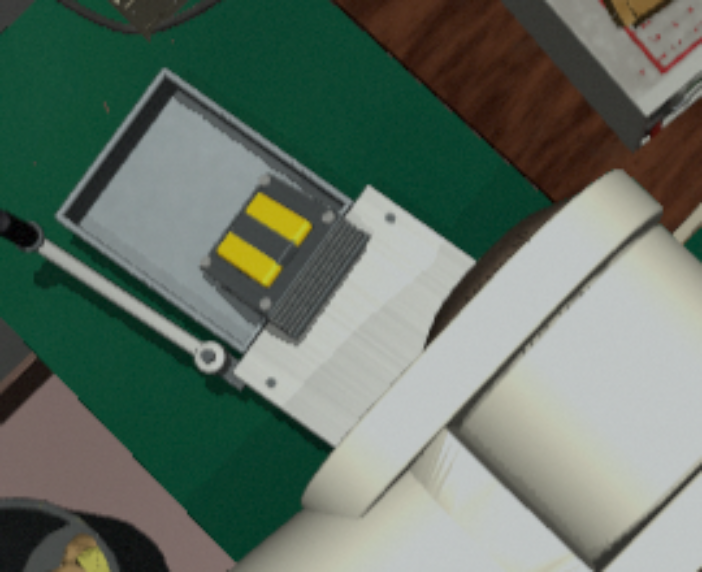

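As expected, the core leans nose-down on the tray floor with its tail on the deck edge (tail at crop ~320,290, stand y ≈ -33 mm). I'll push the tail on until it drops.

>>> {"op": "apply_moves", "data": {
  "commands": [
    [60,0.03,0,0,0],
    [60,0.03,0,0.02,0],
    [60,0.03,0,0.03,0],
    [60,0.03,0,0.03,0],
    [60,0.03,0,0.03,0],
    [60,0.02,0,0,0],
    [60,0.015,0,0,0],
    [60,0,0,0,0]
  ]
}}

```text
clock: 11.93
tool_pos: [0.5168, -0.2278, 0.1546]
ee_rot: [[0.567, 0.824, -0.001], [0.824, -0.567, 0.001], [0.001, -0.002, -1.0]]
ft_force: [0.5, -0.7, 0.5]
grip_width: 0.0511
gripper_force: 0.0
```

>>> {"op": "apply_moves", "data": {
  "commands": [
    [60,0.005,0,0,0],
    [60,0.005,0,0,0],
    [60,0.005,0,0,0],
    [60,0.005,0,0,0],
    [60,0.005,0,0,0],
    [60,0.005,0,0,0]
  ]
}}

```text
clock: 12.43
tool_pos: [0.5312, -0.2097, 0.157]
ee_rot: [[0.573, 0.819, -0.002], [0.819, -0.573, -0.007], [-0.007, 0.002, -1.0]]
ft_force: [-13.1, -15.9, 10.8]
grip_width: 0.0512
gripper_force: 10.4
```

```bash
python3 -c "from h import *; st()"
```

```text
t 12.43 stand [  7.2 -28.9 157. ] yaw 55.02 F [-13.1 -15.9  10.8] w 0.0512 gf 10.356724373996258 q [-0.37  0.13 -0.06  1.38 -0.01  1.81]
```

>>> {"op": "apply_moves", "data": {
  "commands": [
    [60,0.005,0,0,0],
    [60,0.005,0,0,0],
    [60,0.005,0,0,0],
    [60,0.005,0,0,0],
    [60,0.005,0,0,0],
    [60,0.004,0,0,0],
    [60,0,0,0,0]
  ]
}}

```text
clock: 13.02
tool_pos: [0.5483, -0.1853, 0.1568]
ee_rot: [[0.573, 0.82, -0.001], [0.82, -0.573, -0.005], [-0.005, 0.002, -1.0]]
ft_force: [-8.7, -12.7, 6.2]
grip_width: 0.0514
gripper_force: 7.5
```

```bash
python3 -c "from h import *; st()"
```

```text
t 13.02 stand [  7.3   0.9 156.8] yaw 55.05 F [ -8.7 -12.7   6.2] w 0.0514 gf 7.5399744138121605 q [-0.32  0.15 -0.04  1.38 -0.01  1.86]
```

>>> {"op": "apply_moves", "data": {
  "commands": [
    [60,0.004,0,0,0],
    [60,0.004,0,0,0],
    [60,0.004,0,0,0],
    [60,0,0,0,0]
  ]
}}

```text
clock: 13.35
tool_pos: [0.5551, -0.1755, 0.1567]
ee_rot: [[0.573, 0.82, -0.001], [0.82, -0.573, -0.005], [-0.005, 0.002, -1.0]]
ft_force: [-7.2, -12.1, 4.7]
grip_width: 0.051
gripper_force: 7.7
```

```bash
python3 - <<'E'
from h import *
st()
f=vision.grab_frame("side"); w=S(pts(f))*1000; m=(abs(w[...,0]-5)<45)
for a in range(0,180,10):
    s=w[m&(w[...,1]>=a)&(w[...,1]<a+10)]
    if len(s): print(a,len(s),np.percentile(s[:,2],[5,50,95]).round(0),end=" ")
E
```

```text
t 13.35 stand [  7.3  12.7 156.7] yaw 55.05 F [ -7.2 -12.1   4.7] w 0.051 gf 7.696634754538536 q [-0.3   0.16 -0.03  1.38 -0.01  1.88]
0 1013 [ 96. 182. 329.] 10 117 [110. 192. 454.] 20 175 [ 94. 102. 257.] 30 202 [ 89. 110. 118.] 40 109 [ 79. 118. 123.] 50 53 [ 30.  69. 119.] 60 153 [ 28.  32. 118.] 70 124 [27. 30. 57.] 80 117 [27. 30. 50.] 90 105 [28. 30. 42.] 100 69 [28. 30. 35.] 110 2 [27. 27. 27.] 170 47 [50. 59. 69.]
```

```bash
python3 - <<'E'
from h import *
f=vision.grab_frame("side"); g=vision.grab_frame("top")
save("s6.png",np.hstack([cv2.resize(f["pixels"][110:230,280:410],None,fx=3,fy=3),cv2.resize(g["pixels"][80:260,140:320],(360,360))]))
w=S(pts(g))*1000; m=(abs(w[...,0]-5)<45)
for a in range(0,180,10):
    s=w[m&(w[...,1]>=a)&(w[...,1]<a+10)]
    if len(s): print(a,len(s),np.percentile(s[:,2],[5,50,95]).round(0),end=" ")
E
```

```text
0 1134 [ 67. 558. 567.] 10 1018 [ 31. 558. 566.] 20 899 [ 31. 559. 565.] 30 917 [547. 561. 569.] 40 847 [543. 565. 569.] 50 732 [535. 566. 569.] 60 287 [540. 560. 567.] 70 23 [539. 547. 556.]
```

View pics/s6.png

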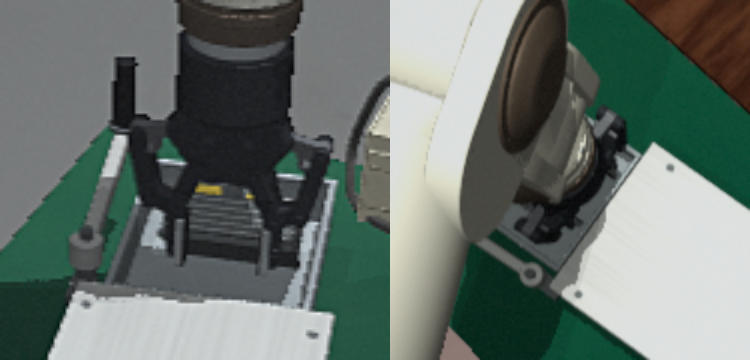

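The core is still tilted about 37°: the fingers hold its tail at y ≈ 24, z ≈ 95 mm, and its nose is at y ≈ 112. I'll push a bit further so there is room to drop, then withdraw.

>>> {"op": "apply_moves", "data": {
  "commands": [
    [60,0.005,0,0,0],
    [60,0.005,0,0,0],
    [60,0.005,0,0,0],
    [60,0.005,0,0,0],
    [60,0.005,0,0,0],
    [60,0.005,0,0,0],
    [60,0,0,0,0]
  ]
}}

```text
clock: 14.08
tool_pos: [0.5723, -0.1507, 0.1566]
ee_rot: [[0.573, 0.82, -0.001], [0.82, -0.573, -0.005], [-0.004, 0.002, -1.0]]
ft_force: [-6.9, -11.6, 4.3]
grip_width: 0.051
gripper_force: 7.0
```

>>> {"op": "apply_moves", "data": {
  "commands": [
    [60,-0.03,0,0,0],
    [60,-0.03,0,0,0],
    [60,-0.03,0,-0.02,0],
    [60,-0.03,0,-0.03,0],
    [60,-0.03,0,-0.03,0],
    [60,-0.03,0,-0.03,0],
    [60,-0.03,0,0,0],
    [60,-0.03,0,0,0],
    [60,-0.03,0,0,0],
    [60,0,0,0,0]
  ]
}}

```text
clock: 14.92
tool_pos: [0.4172, -0.3725, 0.2643]
ee_rot: [[0.574, 0.819, -0.0], [0.819, -0.574, -0.001], [-0.001, 0.001, -1.0]]
ft_force: [-0.4, 0.4, -0.4]
grip_width: 0.0511
gripper_force: 0.0
```

```bash
python3 - <<'E'
from h import *
st()
g=vision.grab_frame("top"); save("t7.png",cv2.resize(g["pixels"][80:300,130:400],None,fx=2.6,fy=2.6))
w=S(pts(g))*1000; m=(abs(w[...,0]-5)<40)
for a in range(0,180,10):
    s=w[m&(w[...,1]>=a)&(w[...,1]<a+10)]
    if len(s): print(a,len(s),np.percentile(s[:,2],[5,50,95]).round(0),end=" ")
E
```

```text
t 14.92 stand [   6.5 -227.7  264.3] yaw 54.97 F [-0.4  0.4 -0.4] w 0.0511 gf 0.0 q [-0.73  0.1   0.11  1.58 -0.    1.45]
0 108 [62. 68. 71.] 10 99 [29. 32. 33.] 20 198 [28. 31. 36.] 30 352 [35. 62. 68.] 40 229 [63. 66. 73.] 50 194 [64. 73. 76.] 60 192 [64. 73. 76.] 70 191 [64. 73. 76.] 80 203 [65. 73. 76.] 90 193 [64. 73. 76.] 100 192 [64. 73. 76.] 110 187 [64. 73. 77.] 120 155 [63. 65. 70.] 130 133 [62. 65. 68.] 140 7 [32. 34. 36.] 150 168 [28. 31. 34.] 160 183 [28. 31. 34.] 170 418 [29. 40. 69.]
```

View pics/t7.png

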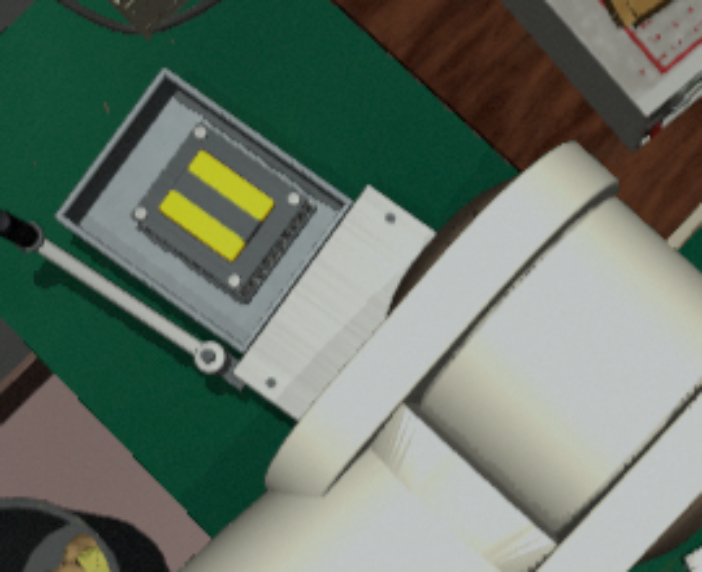

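The core lies flat in the tray (crop 215,215; top face evenly at 64–66 mm). Next I'll shut the bar.

>>> {"op": "apply_moves", "data": {
  "commands": [
    [80,0.034,-0.0085,-0.01,0],
    [80,0.034,-0.0085,0,0],
    [80,0.034,-0.0085,0,0],
    [80,0.034,-0.0085,0,0],
    [80,0.034,-0.0085,0,0],
    [80,0.034,-0.0085,0,0],
    [80,0.034,-0.0085,0,0],
    [80,0.034,-0.0085,0,0],
    [80,0.034,-0.0085,0,0],
    [80,0.034,-0.0085,0,0],
    [80,0.034,-0.0085,0,0],
    [80,0.034,-0.0085,0,0]
  ]
}}

```text
clock: 15.97
tool_pos: [0.569, 0.0269, 0.2741]
ee_rot: [[0.57, 0.822, 0.001], [0.822, -0.57, 0.0], [0.001, 0.0, -1.0]]
ft_force: [0.1, -0.9, 0.8]
grip_width: 0.0685
gripper_force: 0.0
```

>>> {"op": "apply_moves", "data": {
  "commands": [
    [80,0,0,0,0],
    [80,0,0,0,0]
  ]
}}

```text
clock: 16.13
tool_pos: [0.569, 0.0267, 0.2736]
ee_rot: [[0.568, 0.823, -0.0], [0.823, -0.568, 0.0], [-0.0, -0.001, -1.0]]
ft_force: [0.1, 0.0, 0.7]
grip_width: 0.0683
gripper_force: 0.0
```

```bash
python3 - <<'E'
from h import *
st()
g=vision.grab_frame("side"); w=S(pts(g))*1000
k=w[(w[...,2]>100)&(w[...,2]<153)&(w[...,0]<-70)&(w[...,0]>-120)&(w[...,1]>140)&(w[...,1]<210)]
print(len(k),np.percentile(k,[2,50,98],axis=0).round(1).tolist() if len(k) else "")
E
```

```text
t 16.13 stand [-96.6 186.7 273.6] yaw 55.42 F [0.1 0.  0.7] w 0.0683 gf 0.0 q [0.05 0.13 0.16 1.6  0.   2.22]
171 [[-103.7, 164.3, 101.0], [-94.0, 171.0, 128.0], [-86.9, 179.0, 151.9]]
```

>>> {"op": "apply_moves", "data": {
  "commands": [
    [80,-0.008,0.0015,0,0],
    [80,0,0,0.03,0],
    [80,0,0,0.03,0],
    [80,0,0,0.028,0],
    [80,0,0,0,0],
    [0,0,0,0,0],
    [0,0,0,0,0],
    [0,0,0,0,0],
    [0,0,0,0,0],
    [0,0,0,0,0],
    [0,0,0,0,0],
    [0,0,0,0,0]
  ],
  "squeeze": 25
}}

```text
clock: 17.18
tool_pos: [0.5662, 0.0168, 0.1878]
ee_rot: [[0.57, 0.821, 0.003], [0.821, -0.57, -0.0], [0.001, 0.003, -1.0]]
ft_force: [-0.6, -2.4, 6.0]
grip_width: 0.0175
gripper_force: 25.3
```

```bash
python3 - <<'E'
from h import *
st()
p=S(status.sense()["tool_pos"])*1000; P=np.array([-88,14])
d=p[:2]-P; a0=np.arctan2(d[1],d[0]); print(d,a0)
A=np.linspace(a0,-0.01,20); k=P+164.5*np.c_[np.cos(A),np.sin(A)]; k[0]=p[:2]
print(np.round(np.diff(k,axis=0)[:,::-1]/1000,4).tolist(),k[-1])
E
```

```text
t 17.18 stand [-93.3 177.  187.8] yaw 55.22 F [-0.6 -2.4  6. ] w 0.0175 gf 25.320956110954285 q [ 0.03  0.11 -0.02  1.43 -0.    2.21]
[ -5.31955035 162.95857061] 1.6034283143306391
[[0.0013, 0.0139], [-0.0013, 0.0139], [-0.0025, 0.0137], [-0.0037, 0.0135], [-0.0048, 0.0131], [-0.0059, 0.0127], [-0.0069, 0.0121], [-0.0079, 0.0115], [-0.0089, 0.0108], [-0.0098, 0.01], [-0.0106, 0.0091], [-0.0113, 0.0082], [-0.012, 0.0072], [-0.0125, 0.0062], [-0.013, 0.0051], [-0.0134, 0.004], [-0.0137, 0.0028], [-0.0139, 0.0016], [-0.014, 0.0005]] [76.49177507 12.35502742]
```

>>> {"op": "apply_moves", "data": {
  "commands": [
    [0,0.001,0.0139,0,0],
    [0,-0.0013,0.0139,0,0],
    [0,-0.0025,0.0137,0,0],
    [0,-0.0037,0.0135,0,0],
    [0,-0.0048,0.0131,0,0],
    [0,-0.0059,0.0127,0,0],
    [0,-0.0069,0.0121,0,0],
    [0,-0.0079,0.0115,0,0],
    [0,-0.0089,0.0108,0,0],
    [0,-0.0098,0.01,0,0]
  ]
}}

```text
clock: 18.02
tool_pos: [0.6401, -0.0964, 0.1875]
ee_rot: [[0.57, 0.821, 0.002], [0.821, -0.57, 0.0], [0.001, 0.001, -1.0]]
ft_force: [-0.4, 1.5, 5.7]
grip_width: 0.0173
gripper_force: 26.1
```

>>> {"op": "apply_moves", "data": {
  "commands": [
    [0,-0.0106,0.0091,0,0],
    [0,-0.0113,0.0082,0,0],
    [0,-0.012,0.0072,0,0],
    [0,-0.0125,0.0062,0,0],
    [0,-0.013,0.0051,0,0],
    [0,-0.0134,0.004,0,0],
    [0,-0.0137,0.0028,0,0],
    [0,-0.012,0.0015,0,0],
    [0,-0.008,0.0005,0,0],
    [0,0,0,0,0],
    [0,0,0,0,0]
  ]
}}

```text
clock: 18.93
tool_pos: [0.6152, -0.2094, 0.187]
ee_rot: [[0.571, 0.821, 0.001], [0.821, -0.571, -0.0], [0.001, 0.001, -1.0]]
ft_force: [-3.0, 2.3, 5.4]
grip_width: 0.0172
gripper_force: 26.3
```

```bash
python3 -c "from h import *; st()"
```

```text
t 18.93 stand [ 76.   19.2 187. ] yaw 55.18 F [-3.   2.3  5.4] w 0.0172 gf 26.331041157245636 q [-0.33  0.31  0.21  1.47  0.    1.85]
```

Now inching toward the stop while watching the force.

>>> {"op": "apply_moves", "data": {
  "commands": [
    [0,-0.002,0,0,0],
    [0,-0.002,0,0,0],
    [0,-0.001,0,0,0],
    [0,-0.001,0,0,0],
    [0,0,0,0,0],
    [0,0,0,0,0]
  ]
}}

```text
clock: 19.43
tool_pos: [0.6125, -0.2133, 0.1871]
ee_rot: [[0.57, 0.822, 0.002], [0.822, -0.57, 0.001], [0.002, 0.001, -1.0]]
ft_force: [0.6, 5.6, 5.3]
grip_width: 0.0171
gripper_force: 26.2
```

```bash
python3 -c "from h import *; st()"
```

```text
t 19.43 stand [ 76.1  14.5 187.1] yaw 55.26 F [0.6 5.6 5.3] w 0.0171 gf 26.24766916036606 q [-0.34  0.31  0.21  1.47  0.    1.84]
```

>>> {"op": "apply_moves", "data": {
  "commands": [
    [80,0,0,0,0],
    [80,0,0,0,0],
    [80,0,0,0,0],
    [80,0,0,0,0],
    [80,0,0,0,0],
    [80,0,0,-0.03,0],
    [80,0,0,-0.03,0],
    [80,0,0,-0.03,0],
    [80,0,0,-0.03,0],
    [80,0,0,0,0]
  ]
}}

```text
clock: 20.27
tool_pos: [0.6124, -0.2143, 0.3125]
ee_rot: [[0.57, 0.821, 0.008], [0.821, -0.57, -0.003], [0.002, 0.008, -1.0]]
ft_force: [1.7, -0.1, 1.2]
grip_width: 0.0681
gripper_force: 0.0
```

>>> {"op": "apply_moves", "data": {
  "commands": [
    [80,-0.035,-0.01,0,0],
    [80,-0.035,-0.01,0,0],
    [80,-0.035,-0.01,0,0],
    [80,-0.035,-0.01,0,0],
    [80,-0.035,-0.01,0,0],
    [80,-0.035,-0.01,0,0],
    [80,-0.035,-0.01,0,0],
    [80,-0.035,-0.01,0,0],
    [80,-0.035,-0.01,0,0],
    [80,-0.035,-0.01,0,0],
    [80,0,0,0,0],
    [80,0,0,0,0]
  ]
}}

```text
clock: 21.27
tool_pos: [0.3286, -0.4455, 0.3057]
ee_rot: [[0.573, 0.819, -0.0], [0.819, -0.573, -0.0], [-0.0, -0.0, -1.0]]
ft_force: [-0.4, 0.9, -0.7]
grip_width: 0.0677
gripper_force: 0.0
```

```bash
python3 - <<'E'
from h import *
st()
g=vision.grab_frame("top"); save("t8.png",cv2.resize(g["pixels"][80:300,130:490],None,fx=2.2,fy=2.2)[:600,:800])
W=pts(g);w=S(W)*1000
k=w[(w[...,2]>140)&(w[...,2]<156)&(w[...,0]>40)&(w[...,0]<110)&(w[...,1]>-20)&(w[...,1]<60)]
print("knob",len(k),((k.max(0)+k.min(0))/2).round(1))
m=(abs(w[...,0]-5)<40)&(w[...,1]>55)&(w[...,1]<120); print(np.percentile(w[m][:,2],[1,50,99]))
for n in("lamp_holder","decade_box"):
    d=trace(n,g)
    if d: print(n,d[0]["rect"],np.nanmedian(W[d[0]["region"]],0).round(3))
E
```

```text
t 21.27 stand [ -24.6 -338.2  305.7] yaw 55.02 F [-0.4  0.9 -0.7] w 0.0677 gf 0.0 q [-0.94  0.1   0.19  1.66 -0.    1.25]
knob 82 [ 76.5  12.5 148.1]
[61.98584799 72.88580276 77.53766111]
lamp_holder [414.1, 228.2, 449.4, 254.8] [ 0.437 -0.549  0.081]
decade_box [411.3, 152.6, 467.3, 219.0] [ 0.553 -0.574  0.047]
```

View pics/t8.png

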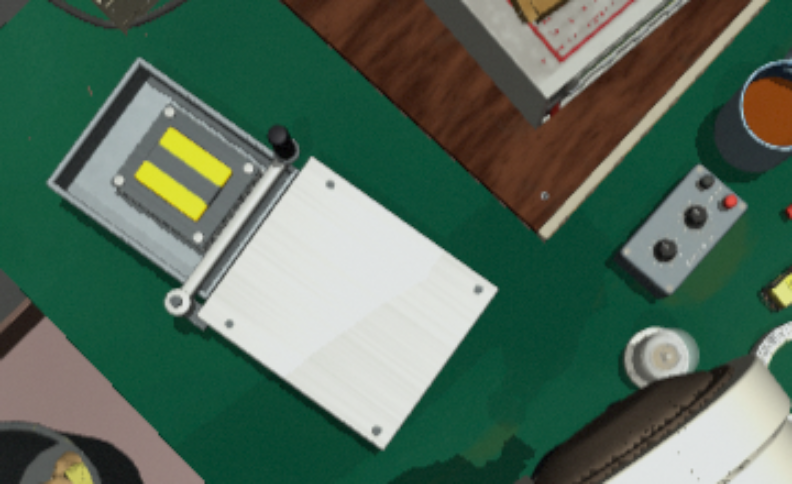

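The core lies flat in the tray (180,175). The bar is shut across the edge (pivot 177,302, knob 282,140, at about 0 rad). The lamp and resistor box haven't moved and the robot is clear.

```bash
python3 -c "
from h import *
print(order.sign_off())"
```

```text
the job is handed in; nothing more can be done
None
```

The core is lying flat in the scrap tray, the stop bar is shut across the deck edge again, the lamp and resistor box are undisturbed, and the job was handed in at about 21 s; no verdict came back.

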